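Hang the saw fence plate level on the drying stand

ROBOT

A 6-joint arm with a two-finger parallel gripper is mounted at the origin on a cart in front of the work surface, level with it; the furniture and walls round the work are solid. World frame = base frame: x ahead of the robot, y to its left, z up, the work surface at z = 0. Lengths are in m, angles in degrees, forces in N, time in s.
With the tool pointing down it reaches from about 0.325 to 0.85 m from the base axis. Payload 15.5 kg.
Tool frame: the origin (TCP) lies midway between the tips of the shut fingers; the grasp point (between the pads) lies 19 mm behind it; y points along the fingers, x is the direction in which the jaws open and shut, and the axes are right-handed (so a half turn about y gives the same grasp; the last joint's range is limited). The gripper opens to 91 mm and grips with 3 to 60 N. Pads are 32 mm wide; open, the fingers measure 118 mm over their backs; the gripper's body (76 mm by 178 mm) begins 60 mm behind the grasp point.
Start: joints at [65.231, 28.281, 77.091, -0, 74.628, -5.472], TCP at [0.207, 0.59, 0.182] pointing down, gripper open.
Joint ranges: [-166.48, 166.48], [-47.26, 123.95], [12.59, 153.08], [-70.14, 250.14], [6.76, 159.57], [-176.63, 176.63]. Speed limits (degrees/s): [108.29, 108.29, 147.25, 172.46, 172.46, 172.46].

INTERFACE

Orientations are given as a 3x3 rotation matrix whose columns are the frame's x, y, z axes.
In Python, from bench import ctrl gives the robot as it stands. The module is installed in compiled form; this text tells all that it offers. Calls block until the motion is done:
- ctrl.goto(position, orientation): joint-space move of the TCP to a pose.
- ctrl.move_l(position, vel=0.15, ori=None, contact_N=None): straight line of the TCP; ori=None keeps the orientation; vel is the mean speed in m/s. With contact_N (N) it stops when the force on the tool has changed by that much, and returns True; else False.
- ctrl.movej(angles): joint-space move.
- ctrl.command_gripper(opening): opening from 0.0 (shut) to 1.0 (fully open); the grip force is fixed at half the most; returns when the fingers have stopped.
- ctrl.sleep(seconds).
- ctrl.ik(position, orientation): joint angles nearest the present ones, or None.
- ctrl.read_camera(name): name is "scene" or "side" or "wrist"; returns the picture (400x640x3 uint8, blue, green, red); there is no depth.
- ctrl.camera_params(name): a dict with "fx", "fy", "cx", "cy" (pixels), "pose" (4x4, takes a point from camera to world coordinates); the wrist camera has in their place "T_tool_cam" (4x4, takes a point from camera to tool coordinates, whose origin is the TCP and whose axes are the tool frame's). Camera axes: x right, y up, looking along -z (the intrinsics and any distortion apply to the point x, -y, -z); pixel columns grow to the right and rows downward; lengths in m; the calibration is good to about 2 mm. A picture is of the moment at which its call begins: read the wrist's pose just before it. camera_params takes no time and is no camera call.
A pose or a line that the arm cannot do raises ctrl.MotionError and nothing moves.
- ctrl.sign_off(): hands the job in, once; it reports no verdict.
Readings, each from a call of its own:
- ctrl.current_t(): time.
- ctrl.current_q(): joint angles.
- ctrl.current_dq(): joint speeds.
- ctrl.current_effort(): joint torques, N m.
- ctrl.current_tool_pos(): TCP position.
- ctrl.current_eef_rot(): TCP orientation.
- ctrl.current_contact_force(): force on the tool from outside, world axes, zero at the start.
- ctrl.current_wrist_torque(): the same for the moment, N m.
- ctrl.current_grip_width(): opening from 0.0 (shut) to 1.0 (fully open).
Only numpy, scipy, OpenCV 4.12 (cv2) and the standard library are available. Lean on these libraries where they do the work, as an engineer would, in place of code of your own. Each camera call takes 0.05 s, during which the arm holds its last target.

TASK

The green L-shaped fence plate of the trim saw has to dry with its long edge level. Lift it out of the wooden slot block and hang it on the peg of the drying stand by the one of its four holes that makes it hang level, about half-way along the peg. Let go and leave it hanging still.

Things in the scene. Friction and masses are not known exactly. Their poses are not given: they have to be found in the camera images.
- plate_mid (a point): Centre of the top bar of the loose green L-plate (0.3 kg, uniform, 10 mm thick), which stands upright in the slot block. Bar 180 mm long, 64 high; leg 80 wide, going 75 further down, flush with one bar end. The point is 32 mm below the straight top edge, mid thickness. z up to that edge, y along the bar to the leg end (y = +90 mm), x through the thickness.
- hole_line (a point): Point on the L-plate 4 mm above plate_mid, same axes: the level of the tops of its 4 through holes, 28 mm below the top edge (solid band above, to grip across the thickness). Holes at y = +53, +19, -15, -49 mm, each house-shaped with a white outline: 24 mm wide, 26 high, 45-degree roof 12 mm high whose point lies on this level, flat bottom.
- slot_block: Fixed wooden block, 64 x 130 x 45 mm high, origin at the centre of its underside, z up. Its slot, 13 mm wide and 86 long along y, floor 10 mm above the bench, holds the foot of the plate's leg (35 mm deep); the plate lifts straight up.
- peg_mid (a point): On the axis of the drying stand's level steel peg, half-way along, 190 mm above the bench. x along the peg from tip to root, z up. Peg 7 mm thick; its tip, a red ball 8.4 mm thick, 39 mm from this point towards -x; at +46 mm it starts to bend down into the post (axis at +58 mm). Nothing stands higher than the peg. Fixed; foot board 130 x 110 x 14 mm.
Mind the look-alikes: they are no part of the job. There is more than one size of the part that bears plate_mid; the job needs the smaller.

How it is judged:
By the outcome, as a careful person would: the job done as asked, in the order asked, and still so for the second after the job is handed in, with the robot touching nothing.
It also fails if it takes over 48 s, if anything falls off the work surface, if the arm or the gripper's body presses on something with over 40 N, if the wrist force passes 120 N, or if a joint passes its speed limit or range.

## Working session

There is one attempt and no reset: what is moved stays moved. The work goes in short steps, each a Python script; the robot and the scene stay as the last script left them, time stands still between calls to the robot, and variables do not carry over. Pictures are saved under pics/ and viewed, and the job is handed in when it is done.

```bash
mkdir -p pics; python3 - <<'E'
from bench import ctrl
import cv2
for n in ["scene","side","wrist"]:
    p=ctrl.camera_params(n); print(n,{k:(v.round(4).tolist() if hasattr(v,'round') and hasattr(v,'tolist') else v) for k,v in p.items()})
    cv2.imwrite(f"pics/a_{n}.png",ctrl.read_camera(n))
print(ctrl.current_t(),ctrl.current_eef_rot(),ctrl.current_tool_pos())
E
```

```text
scene {'fx': 509.1980336695409, 'fy': 509.1980336695409, 'cx': 318.6288938105009, 'cy': 197.8902832534801, 'pose': [[0.7694, 0.3879, -0.5075, -0.4133], [-0.6385, 0.4911, -0.5925, -0.8996], [0.0194, 0.78, 0.6255, 1.3244], [0.0, 0.0, 0.0, 1.0]]}
side {'fx': 409.92898901759673, 'fy': 409.92898901759673, 'cx': 324.38587813327416, 'cy': 202.97295134489246, 'pose': [[0.935, 0.1976, -0.2945, 0.0687], [-0.3547, 0.527, -0.7723, -1.0347], [0.0026, 0.8266, 0.5628, 1.0159], [0.0, 0.0, 0.0, 1.0]]}
wrist {'fx': 350.5351464771803, 'fy': 350.5351464771803, 'cx': 323.7180102155447, 'cy': 201.20361566455566, 'T_tool_cam': [[1.0, -0.0001, -0.0009, 0.0001], [-0.0009, 0.2856, -0.9584, -0.2028], [0.0004, 0.9584, 0.2856, 0.0821], [0.0, 0.0, 0.0, 1.0]]}
0.15 [[ 3.30488417e-01 -4.20716716e-04 -9.43809954e-01]
 [ 9.43809571e-01 -8.57552101e-04  3.30488666e-01]
 [-9.48408315e-04 -9.99999544e-01  1.13665426e-04]] [0.20640249 0.58959247 0.18127645]
```

View pics/a_scene.png

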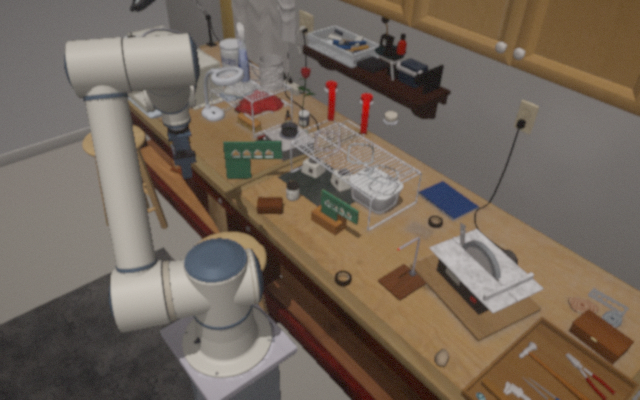

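View pics/a_side.png

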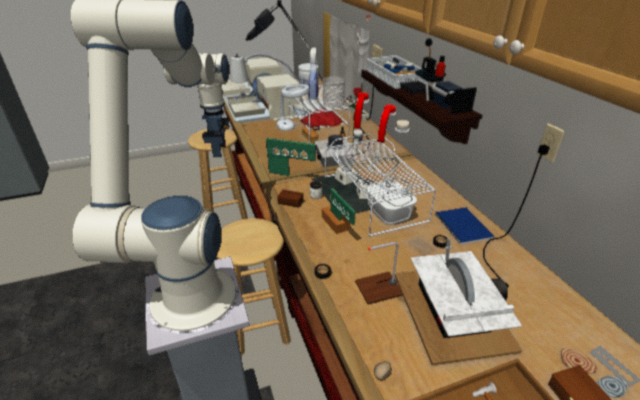

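View pics/a_wrist.png

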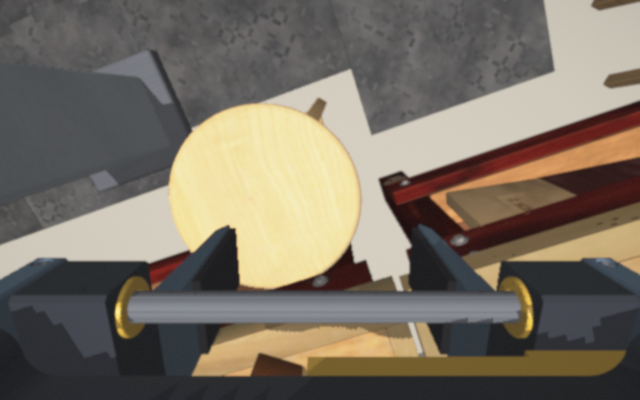

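The scene view shows two green plates: one around (252,158) and one around (338,208) standing in an orange block. The stand is at (405,270). I'll enlarge both views to tell the plates apart.

```bash
python3 - <<'E'
import cv2,numpy as np
s=cv2.imread("pics/a_scene.png");d=cv2.imread("pics/a_side.png")
a=cv2.resize(s[130:300,215:435],None,fx=3.6,fy=3.5,interpolation=cv2.INTER_CUBIC)
b=cv2.resize(d[130:310,255:425],None,fx=4.4,fy=3.3,interpolation=cv2.INTER_CUBIC)
cv2.imwrite("pics/b1.png",a[:600,:800]);cv2.imwrite("pics/b2.png",b[:600,:800])
E
```

```text
(no output)
```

View pics/b1.png

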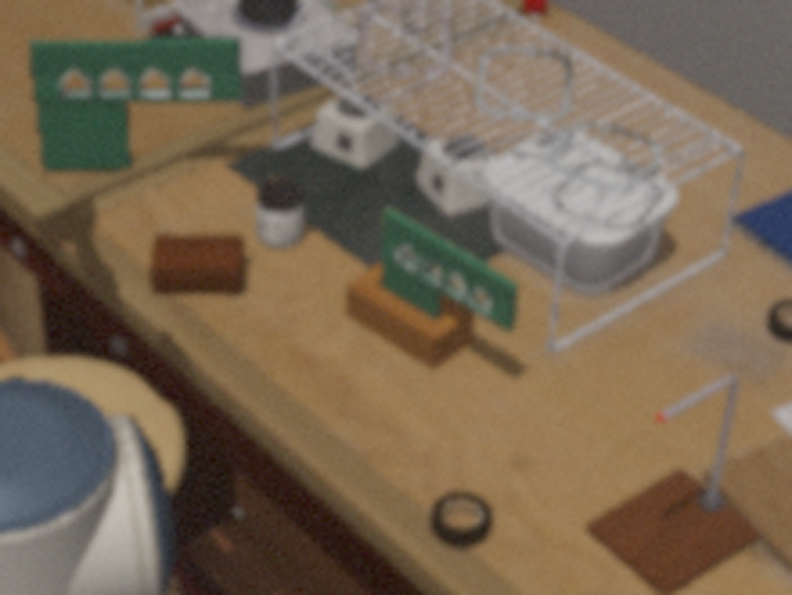

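View pics/b2.png

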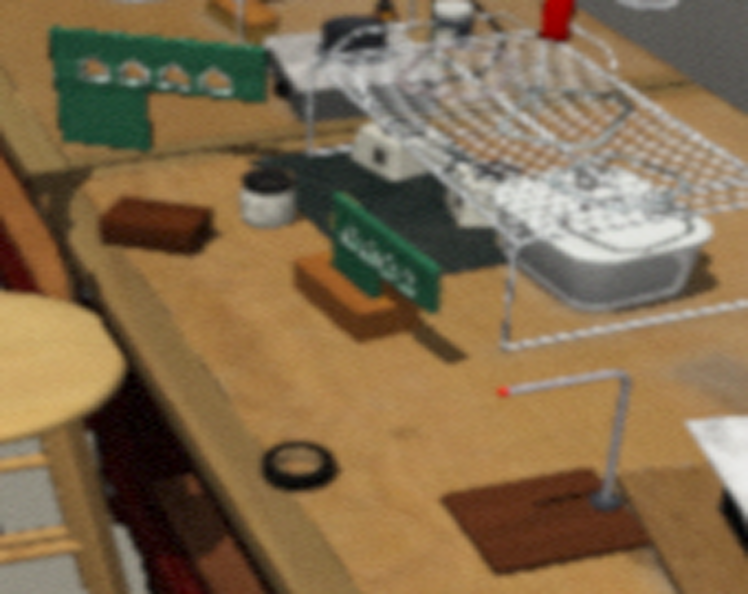

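```bash
cat > h.py <<'E'
import numpy as np,cv2
from bench import ctrl
def ray(p,T,uv):
    d=np.array([(uv[0]-p['cx'])/p['fx'],-(uv[1]-p['cy'])/p['fy'],-1.]);d=T[:3,:3]@d
    return T[:3,3].copy(),d/np.linalg.norm(d)
def sray(n,uv):
    p=ctrl.camera_params(n);return ray(p,np.array(p['pose']),uv)
def tri(rays):
    A=np.zeros((3,3));b=np.zeros(3)
    for o,d in rays:
        M=np.eye(3)-np.outer(d,d);A+=M;b+=M@o
    x=np.linalg.solve(A,b)
    return x,[np.linalg.norm((np.eye(3)-np.outer(d,d))@(x-o)) for o,d in rays]
def onz(r,z):
    o,d=r;return o+d*(z-o[2])/d[2]
def wT(pos,rot):
    T=np.eye(4);T[:3,:3]=rot;T[:3,3]=pos
    return T@np.array(ctrl.camera_params('wrist')['T_tool_cam'])
def proj(p,T,X):
    c=np.linalg.inv(T)@np.append(X,1);return np.array([p['cx']+p['fx']*c[0]/-c[2],p['cy']-p['fy']*c[1]/-c[2]])
E
python3 - <<'E'
from h import *
P={'TL':((321.9,189.4),(331.1,188.5)),'TR':((358.6,210.9),(355,210.3)),'BR':((357.5,223.7),(354.5,223.9)),
'tip':((398.3,249.1),(369.3,248.8)),'bend':((419.2,238.3),(397,243.3)),'farTL':((224.2,142),(266.8,138.5)),'farTR':((281.4,141.4),(315.2,144.5)),'farBL':((226,178),(270,173.5))}
R={}
for k,(a,b) in P.items():
    x,e=tri([sray('scene',a),sray('side',b)]);R[k]=x;print(k,x.round(3),np.round(e,4))
for a,b in [('TL','TR'),('TR','BR'),('tip','bend'),('farTL','farTR')]: print(a,b,np.linalg.norm(R[a]-R[b]))
E
```

```text
TL [0.588 0.252 0.142] [0.0005 0.0005]
TR [0.61  0.071 0.147] [0.002 0.002]
BR [0.612 0.073 0.082] [0.0018 0.0018]
tip [ 0.544 -0.179  0.185] [0.0001 0.0001]
bend [ 0.638 -0.185  0.183] [0.0011 0.0011]
farTL [0.443 0.708 0.182] [0.0002 0.0002]
farTR [0.634 0.57  0.18 ] [0.0009 0.0009]
farBL [ 0.453  0.749 -0.032] [0.0005 0.0005]
TL TR 0.1818263506196276
TR BR 0.06412016415971374
tip bend 0.09358930247454415
farTL farTR 0.23584297861026007
```

```bash
python3 - <<'E'
from h import *
P={'rackbot':((368.6,228.6),(370.5,235.2)),'racktop':((371,198),(371.4,202.7))}
for k,(a,b) in P.items():
    x,e=tri([sray('scene',a),sray('side',b)]);print(k,x.round(3),np.round(e,4))
# rack far-left top corner
py=np.array([0.588-0.610,0.252-0.071,0]);py/=np.linalg.norm(py);pz=np.array([0,0,1.]);px=np.cross(py,pz)
mid=(np.array([.588,.252,0])+np.array([.61,.071,0]))/2
print(px,mid)
for s in (1,-1):
    R=np.c_[s*px,[0,0,-1],np.cross(s*px,[0,0,-1])]
    for pos in [mid+py*0.019+[0,0,.125],mid+[0,0,.27],[0.588,-.182,.27],[.588,-.182,.2]]:
        q=ctrl.ik(pos,R);print(s,np.round(pos,3),None if q is None else np.round(q,1))
E
```

```text
rackbot [ 0.695  0.092 -0.006] [0.0011 0.0011]
racktop [0.685 0.087 0.156] [0.0008 0.0008]
[ 0.99269402  0.12065894 -0.        ] [0.599  0.1615 0.    ]
1 [0.597 0.18  0.125] [11.3 31.4 81.2 -0.  67.5  4.4]
1 [0.599 0.162 0.27 ] [ 9.6 24.  70.3 -0.  85.6  2.6]
1 [ 0.588 -0.182  0.27 ] [-22.8  23.6  71.   -0.   85.4 -29.7]
1 [ 0.588 -0.182  0.2  ] [-22.8  26.6  77.1  -0.   76.3 -29.7]
-1 [0.597 0.18  0.125] [  11.3   31.4   81.2   -0.    67.5 -175.6]
-1 [0.599 0.162 0.27 ] None
-1 [ 0.588 -0.182  0.27 ] [-22.8  23.6  71.    0.   85.4 150.3]
-1 [ 0.588 -0.182  0.2  ] [-22.8  26.6  77.1   0.   76.3 150.3]
```

```bash
python3 - <<'E'
from h import *
p=ctrl.current_tool_pos();ctrl.move_l([p[0],p[1],0.29],vel=0.3)
px=np.array([.99269,.12066,0]);px/=np.linalg.norm(px)
R=np.c_[px,[0,0,-1],np.cross(px,[0,0,-1])]
py=R[:,2]
ctrl.goto(np.array([.599,.1615,.27])-py*0.0,R)
pos,rot=ctrl.current_tool_pos(),ctrl.current_eef_rot()
im=ctrl.read_camera('wrist');cv2.imwrite('pics/w1.png',im)
np.savez('w1.npz',pos=pos,rot=rot);print(pos,rot,ctrl.current_t(),ctrl.current_contact_force())
E
```

```text
[0.59871223 0.16244839 0.27003   ] [[ 9.92520439e-01 -5.06816414e-05 -1.22078563e-01]
 [ 1.22078571e-01  2.06501668e-04  9.92520418e-01]
 [-2.50931371e-05 -9.99999977e-01  2.11144269e-04]] 2.7917 [-0.22739708 -0.45054443  0.08568301]
```

View pics/w1.png

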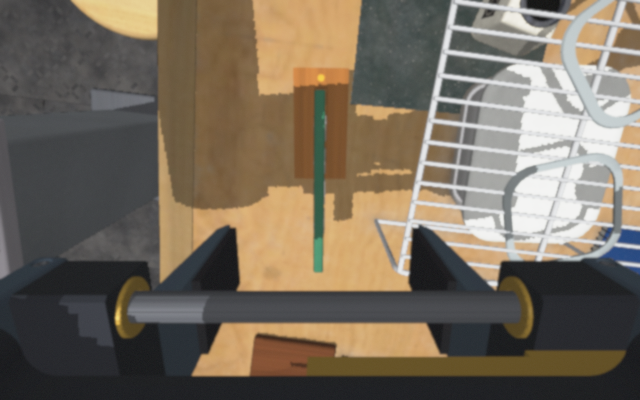

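The wrist view shows the plate's top edge as a green strip from about (320,88) to (318,271), between the open jaws. The block's leg end is at the top of the image. The rack lies clear to the right. Next I'll fit the strip.

```bash
python3 - <<'E'
from h import *
im=cv2.imread('pics/w1.png').astype(int);z=np.load('w1.npz')
m=((im[...,1]>im[...,2]+25)&(im[...,1]>im[...,0]+8)).astype(np.uint8)
m[:, :300]=0;m[:,345:]=0;m[:80]=0;m[280:]=0
ys=np.where(m.sum(1)>=3)[0];print(ys.min(),ys.max())
for r in range(ys.min(),ys.max()+1,15):
    c=np.where(m[r])[0];print(r,c.min(),c.max())
p=ctrl.camera_params('wrist');T=wT(z['pos'],z['rot'])
rows=np.arange(ys.min()+4,ys.max()-3)
L=np.array([np.where(m[r])[0].min()-.5 for r in rows]);Rr=np.array([np.where(m[r])[0].max()+.5 for r in rows])
fl=np.polyfit(rows,L,1);fr=np.polyfit(rows,Rr,1)
for r in (ys.min()-.5,ys.max()+.5):
    a=onz(ray(p,T,(np.polyval(fl,r),r)),.149);b=onz(ray(p,T,(np.polyval(fr,r),r)),.149)
    print(a.round(4),b.round(4),((a+b)/2).round(4),np.linalg.norm(a-b))
a=onz(ray(p,T,(np.polyval((fl+fr)/2,ys.min()-.5),ys.min()-.5)),.149);b=onz(ray(p,T,(np.polyval((fl+fr)/2,ys.max()+.5),ys.max()+.5)),.149)
d=a-b;print('mid',(a+b)/2,'len',np.linalg.norm(d),'dir',d/np.linalg.norm(d))
big=cv2.resize(cv2.imread('pics/w1.png')[60:290,260:380],None,fx=2.6,fy=2.6,interpolation=cv2.INTER_CUBIC);cv2.imwrite('pics/w1c.png',big)
E
```

```text
91 271
91 316 323
106 316 323
121 315 323
136 315 323
151 315 323
166 315 322
181 315 322
196 315 322
211 315 322
226 315 321
241 314 322
256 314 321
271 315 320
[0.5797 0.2479 0.149 ] [0.5875 0.2489 0.149 ] [0.5836 0.2484 0.149 ] 0.007867579752299538
[0.5989 0.072  0.149 ] [0.6066 0.073  0.149 ] [0.6027 0.0725 0.149 ] 0.007732519130327196
mid [0.59317541 0.16045302 0.149     ] len 0.17691896491211434 dir [-0.10801178  0.99414961  0.        ]
```

View pics/w1c.png

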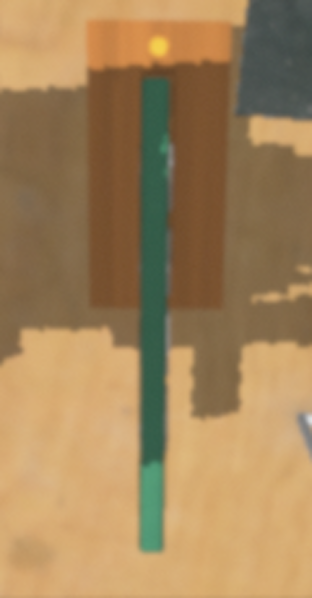

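```bash
python3 - <<'E'
from h import *
R=np.load('w1.npz')['rot']
th=np.deg2rad(0);px=np.array([1.,0,0]);R=np.c_[px,[0,0,-1],np.cross(px,[0,0,-1])]
ctrl.goto(np.array([.588,-.235,.29]),R)
pos,rot=ctrl.current_tool_pos(),ctrl.current_eef_rot()
im=ctrl.read_camera('wrist');cv2.imwrite('pics/w2.png',im)
np.savez('w2.npz',pos=pos,rot=rot);print(pos,ctrl.current_t())
E
```

```text
[ 0.588378   -0.23384096  0.28998253] 4.3167
```

View pics/w2.png

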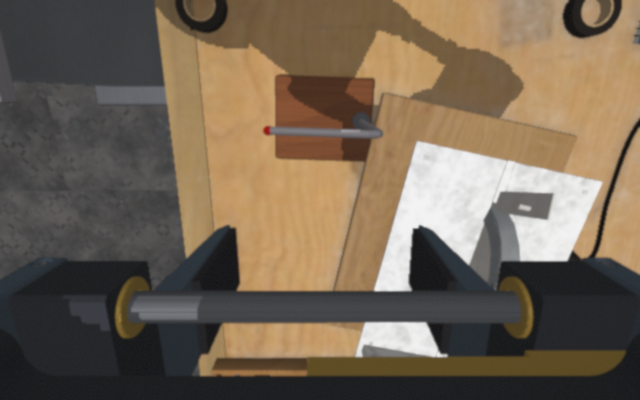

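The peg runs from its red tip at about (267,130) to the post bend at about (382,134), unobstructed. I'll measure it at z = 0.190.

```bash
python3 - <<'E'
from h import *
img=cv2.imread('pics/w2.png');im=img.astype(int);z=np.load('w2.npz')
cv2.imwrite('pics/w2c.png',cv2.resize(img[95:165,250:400],None,fx=5,fy=5,interpolation=cv2.INTER_CUBIC))
p=ctrl.camera_params('wrist');T=wT(z['pos'],z['rot'])
red=((im[...,2]>120)&(im[...,2]>im[...,1]*2.2))[115:145,255:290]
yy,xx=np.where(red);print('red',xx.mean()+255,yy.mean()+115,len(xx),xx.min()+255,xx.max()+255)
# peg: bluish/grey = low saturation
hsv=cv2.cvtColor(img,cv2.COLOR_BGR2HSV)
cs=[];rs=[];ws=[]
for c in range(277,372):
    s=hsv[115:150,c,1];k=np.where(s<70)[0]
    if len(k)>3:
        # run nearest to 132
        g=np.split(k,np.where(np.diff(k)>1)[0]+1);g=min(g,key=lambda a:abs(a.mean()+115-132))
        cs.append(c);rs.append(g.mean()+115);ws.append(len(g))
cs=np.array(cs);rs=np.array(rs);ws=np.array(ws);print(list(zip(cs[::8],rs[::8],ws[::8])))
k=(cs<345)&(ws<13);f=np.polyfit(cs[k],rs[k],1);print(f)
a=onz(ray(p,T,(271,np.polyval(f,271))),.19);b=onz(ray(p,T,(345,np.polyval(f,345))),.19)
tip=onz(ray(p,T,(xx.mean()+255,yy.mean()+115)),.19)
d=(b-a)/np.linalg.norm(b-a);print('line',a,b,'dir',d,'yaw',np.degrees(np.arctan2(d[1],d[0])),'tip',tip,'end',onz(ray(p,T,(382,134)),.19))
ts=sum([[sray('scene',(398.3,249.1)),sray('side',(369.3,248.8))]],[]);print(tri(ts+[ray(p,T,(xx.mean()+255,yy.mean()+115))]))
E
```

```text
red 266.51612903225805 129.83870967741936 31 264 269
[(np.int64(277), np.float64(130.5), np.int64(8)), (np.int64(285), np.float64(130.5), np.int64(8)), (np.int64(293), np.float64(131.0), np.int64(9)), (np.int64(301), np.float64(131.5), np.int64(8)), (np.int64(309), np.float64(131.5), np.int64(8)), (np.int64(317), np.float64(131.5), np.int64(8)), (np.int64(325), np.float64(132.0), np.int64(9)), (np.int64(333), np.float64(132.5), np.int64(8)), (np.int64(341), np.float64(132.5), np.int64(8)), (np.int64(349), np.float64(132.5), np.int64(10)), (np.int64(357), np.float64(126.5), np.int64(24)), (np.int64(365), np.float64(126.5), np.int64(24))]
[3.66072451e-02 1.20177568e+02]
line [ 0.54265961 -0.17932188  0.19      ] [ 0.60559932 -0.18149286  0.19      ] dir [ 0.99940565 -0.03447252  0.        ] yaw -1.9755212864343064 tip [ 0.53885871 -0.179111    0.19      ] end [ 0.63717068 -0.18244613  0.19      ]
(array([ 0.54077112, -0.1808668 ,  0.18832138]), [np.float64(0.0005228812403023637), np.float64(0.002200027563877456), np.float64(0.0027017951709594266)])
```

View pics/w2c.png

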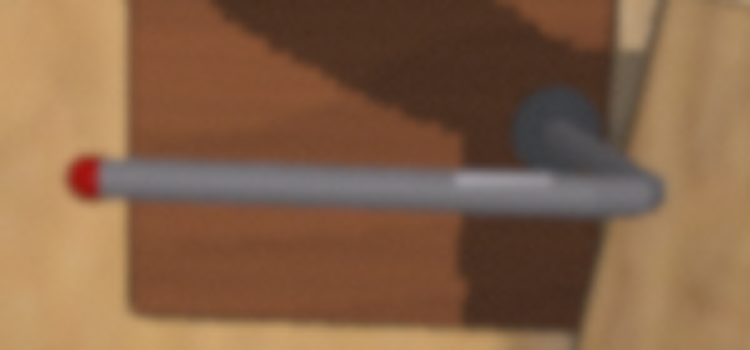

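```bash
python3 - <<'E'
from h import *
py=np.array([-.10801,.99415,0]);px=np.cross(py,[0,0,1]);R=np.c_[px,[0,0,-1],py]
mid=np.array([.5931,.1614,0]);g=mid+.019*py
ctrl.goto(g+[0,0,.22],R)
hit=ctrl.move_l(g+[0,0,.125],vel=.12,contact_N=8);print(hit,ctrl.current_tool_pos(),ctrl.current_t())
if not hit:
    ctrl.command_gripper(0.0);print(ctrl.current_grip_width()*91,ctrl.current_contact_force(),ctrl.current_wrist_torque())
    p=ctrl.current_tool_pos();cv2.imwrite('pics/w3.png',ctrl.read_camera('wrist'));cv2.imwrite('pics/s3.png',ctrl.read_camera('side'));print(p,ctrl.current_t())
E
```

```text
False [0.59156466 0.18028996 0.12569915] 6.8083
0.3152496299939544 [-0.14171906  0.48072067  0.27621629] [-0.05506254  0.02046244  0.03036725]
[0.59102797 0.18027698 0.12499661] 8.275
```

View pics/w3.png

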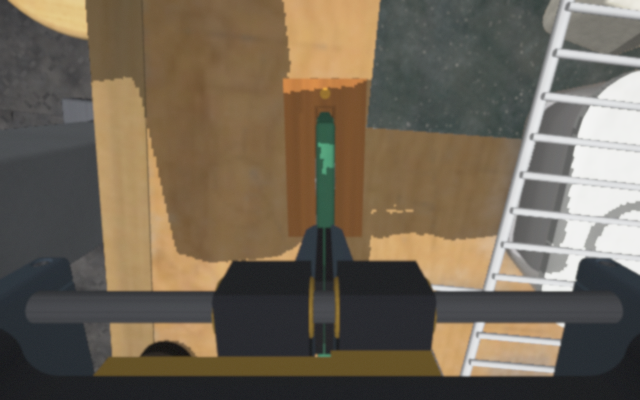

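```bash
python3 - <<'E'
import cv2
d=cv2.imread("pics/s3.png");cv2.imwrite("pics/s3c.png",cv2.resize(d[110:290,250:450],None,fx=4,fy=3.3,interpolation=cv2.INTER_CUBIC))
d=cv2.imread("pics/w3.png");cv2.imwrite("pics/w3c.png",cv2.resize(d[70:380,220:440],None,fx=2.4,fy=1.9,interpolation=cv2.INTER_CUBIC))
from h import *
print(ctrl.current_grip_width())
E
```

```text
0.0042516266353898645
```

View pics/s3c.png

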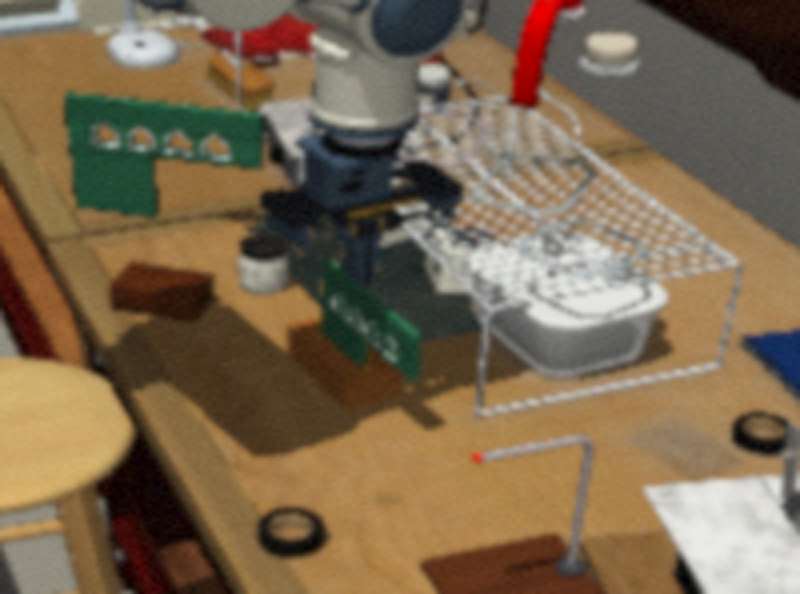

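View pics/w3c.png

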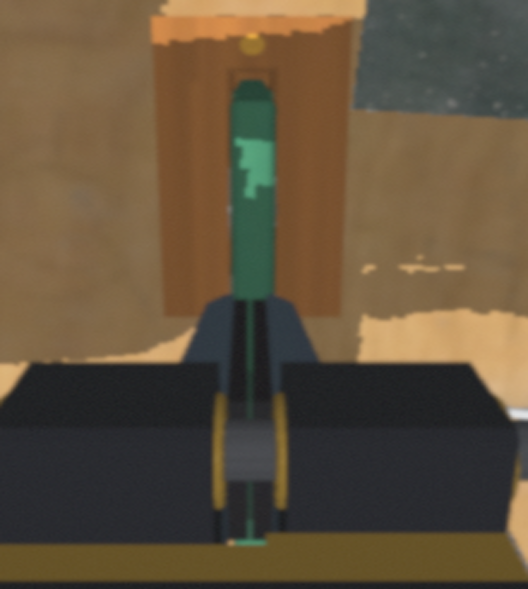

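```bash
python3 - <<'E'
from h import *
p=ctrl.camera_params('wrist');z=np.load('w1.npz')
T1=wT(z['pos'],z['rot']);T3=wT(ctrl.current_tool_pos(),ctrl.current_eef_rot())
print(ctrl.current_tool_pos(),ctrl.current_eef_rot().round(4))
print(tri([ray(p,T1,(320,89.5)),ray(p,T3,(325,112))]))
print(tri([ray(p,T1,(318,272)),ray(p,T3,(323,356))]))
tcp=ctrl.current_tool_pos()
for n in ('side','scene'):
    q=ctrl.camera_params(n);print(n,proj(q,np.array(q['pose']),tcp))
cv2.imwrite('pics/c3.png',ctrl.read_camera('scene'))
d=cv2.imread("pics/c3.png");cv2.imwrite("pics/c3c.png",cv2.resize(d[130:260,265:425],None,fx=4.8,fy=4.5,interpolation=cv2.INTER_CUBIC))
E
```

```text
[0.59102721 0.18029305 0.12498923] [[ 0.9942 -0.     -0.108 ]
 [ 0.108  -0.      0.9942]
 [-0.     -1.      0.    ]]
(array([0.58320968, 0.25093807, 0.06474013]), [np.float64(0.00027926977958981746), np.float64(0.0002792697795897949)])
(array([0.60861976, 0.00813856, 0.02832353]), [np.float64(0.00033363917001237695), np.float64(0.00033363917001231976)])
side [338.55980144 201.13155996]
scene [334.68264743 202.05290409]
```

View pics/c3c.png

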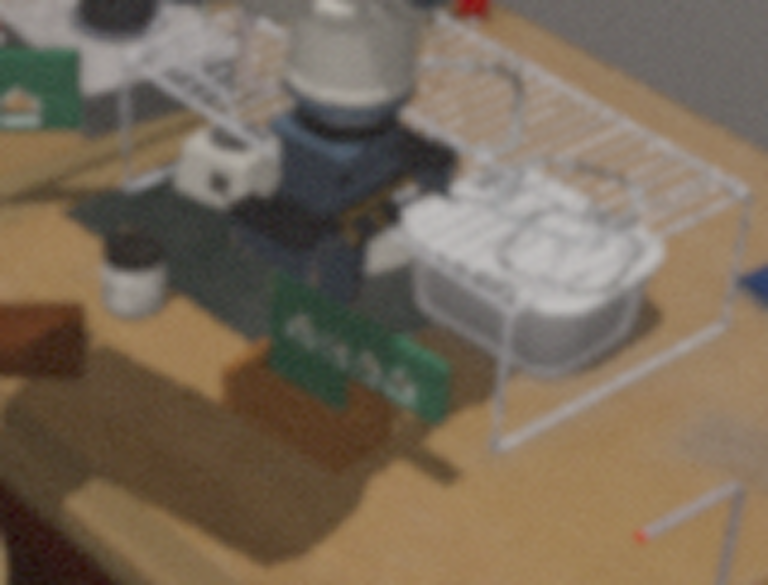

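The reading says the jaws are fully shut with nothing between them. The wrist image also shows the fingertip edges further back than expected, about 30 mm behind the TCP. The plate has not moved. I'll open the jaws and look before going lower.

```bash
python3 - <<'E'
from h import *
ctrl.command_gripper(1.0);print(ctrl.current_t(),ctrl.current_grip_width())
a=ctrl.read_camera('wrist');b=ctrl.read_camera('side')
cv2.imwrite('pics/w4.png',a);cv2.imwrite('pics/s4.png',b)
cv2.imwrite("pics/s4c.png",cv2.resize(b[140:250,290:410],None,fx=6,fy=5,interpolation=cv2.INTER_CUBIC))
q=ctrl.camera_params('side');R=ctrl.current_eef_rot();t=ctrl.current_tool_pos()
for y in (0,-.019,-.032):
  for x in (-.0455,.0455):
    u=proj(q,np.array(q['pose']),t+R@[x,y,0]);print(y,x,u.round(1),((u-[290,140])*[6,5]).round())
E
```

```text
9.7167 0.9998915649711652
0 -0.0455 [328.2 204.1] [229. 321.]
0 0.0455 [348.7 198.2] [352. 291.]
-0.019 -0.0455 [328.2 200. ] [229. 300.]
-0.019 0.0455 [348.9 194.2] [353. 271.]
-0.032 -0.0455 [328.2 197.2] [229. 286.]
-0.032 0.0455 [349.  191.4] [354. 257.]
```

View pics/s4c.png

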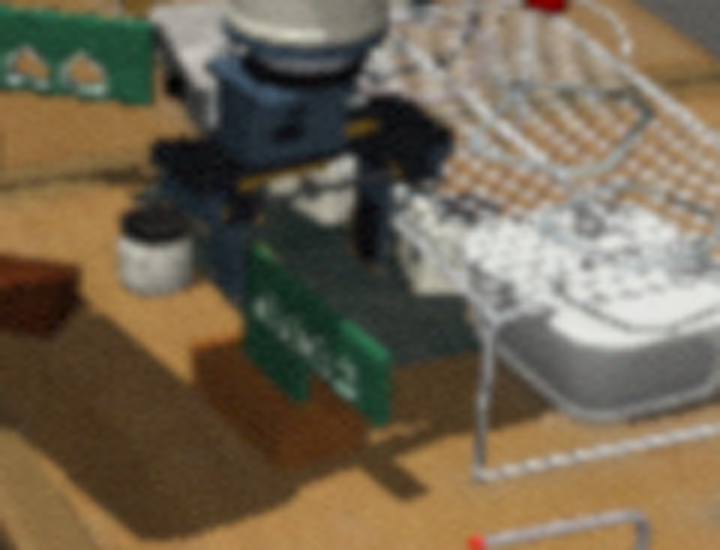

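View pics/w4.png

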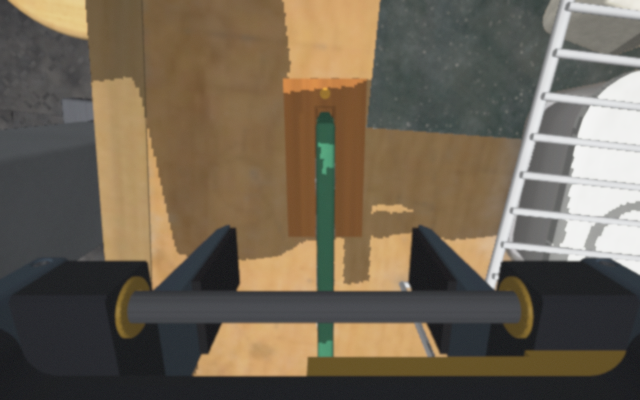

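```bash
python3 - <<'E'
from h import *
p=ctrl.camera_params('wrist');z=np.load('w1.npz')
T1=wT(z['pos'],z['rot']);T4=wT(ctrl.current_tool_pos(),ctrl.current_eef_rot())
w1=cv2.imread('pics/w1.png');w4=cv2.imread('pics/w4.png')
print('w1 col 320 G',[tuple(w1[r,320]) for r in range(84,95)])
print('w4 row 180',[(c,tuple(int(v) for v in w4[180,c])) for c in range(312,338)])
print('w4 col 325',[(r,tuple(int(v) for v in w4[r,325])) for r in range(100,125)])
for h in (.105,.12,.135,.149):
    print(h,onz(ray(p,T1,(320,88.5)),h).round(4),onz(ray(p,T4,(325,112)),h).round(4),onz(sray('scene',(321.9,189.4)),h).round(4),onz(sray('side',(331.1,188.5)),h).round(4), 'TR',onz(ray(p,T1,(318,271.5)),h).round(4),onz(sray('scene',(358.6,210.9)),h).round(4),onz(sray('side',(355,210.3)),h).round(4))
cv2.imwrite('pics/w4c.png',cv2.resize(w4[75:245,270:390],None,fx=4,fy=3.5,interpolation=cv2.INTER_CUBIC))
E
```

```text
w1 col 320 G [(np.uint8(57), np.uint8(100), np.uint8(149)), (np.uint8(48), np.uint8(82), np.uint8(122)), (np.uint8(43), np.uint8(74), np.uint8(108)), (np.uint8(43), np.uint8(69), np.uint8(100)), (np.uint8(45), np.uint8(70), np.uint8(97)), (np.uint8(57), np.uint8(79), np.uint8(91)), (np.uint8(67), np.uint8(87), np.uint8(72)), (np.uint8(71), np.uint8(91), np.uint8(55)), (np.uint8(73), np.uint8(93), np.uint8(53)), (np.uint8(73), np.uint8(92), np.uint8(53)), (np.uint8(74), np.uint8(94), np.uint8(55))]
w4 row 180 [(312, (49, 85, 126)), (313, (55, 88, 126)), (314, (76, 98, 124)), (315, (96, 108, 117)), (316, (90, 100, 92)), (317, (73, 88, 63)), (318, (69, 87, 51)), (319, (70, 89, 50)), (320, (73, 92, 54)), (321, (71, 91, 51)), (322, (71, 91, 52)), (323, (73, 92, 53)), (324, (73, 93, 55)), (325, (72, 91, 53)), (326, (72, 92, 53)), (327, (72, 92, 52)), (328, (73, 92, 53)), (329, (71, 92, 52)), (330, (72, 93, 53)), (331, (70, 90, 52)), (332, (68, 88, 51)), (333, (68, 85, 55)), (334, (65, 81, 73)), (335, (59, 79, 95)), (336, (50, 78, 109)), (337, (47, 78, 115))]
w4 col 325 [(100, (48, 82, 120)
[... 495 characters left out ...]
 (124, (70, 88, 51))]
0.105 [0.5833 0.251  0.105 ] [0.5832 0.2526 0.105 ] [0.62   0.2884 0.105 ] [0.6095 0.3055 0.105 ] TR [0.6052 0.0494 0.105 ] [0.6434 0.1038 0.105 ] [0.6379 0.127  0.105 ]
0.12 [0.5835 0.2507 0.12  ] [0.583  0.2532 0.12  ] [0.6073 0.2738 0.12  ] [0.6006 0.2834 0.12  ] TR [0.6045 0.0573 0.12  ] [0.6304 0.0914 0.12  ] [0.6286 0.1078 0.12  ]
0.135 [0.5837 0.2504 0.135 ] [0.5829 0.2537 0.135 ] [0.5946 0.2591 0.135 ] [0.5917 0.2613 0.135 ] TR [0.6038 0.0652 0.135 ] [0.6174 0.0791 0.135 ] [0.6192 0.0887 0.135 ]
0.149 [0.5839 0.2501 0.149 ] [0.5828 0.2543 0.149 ] [0.5827 0.2455 0.149 ] [0.5834 0.2407 0.149 ] TR [0.6031 0.0726 0.149 ] [0.6053 0.0676 0.149 ] [0.6104 0.0709 0.149 ]
```

View pics/w4c.png

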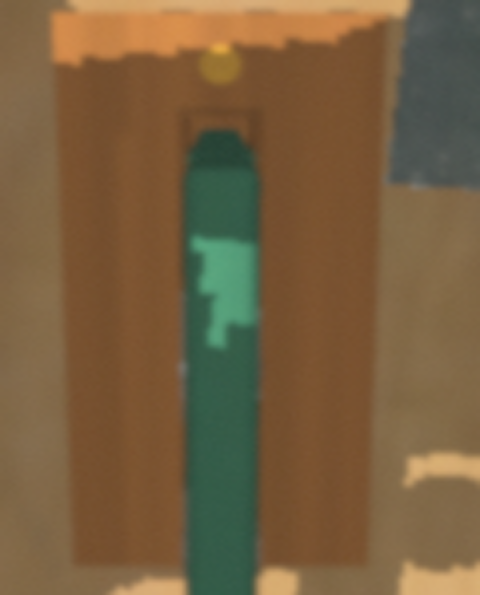

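The w4 crop shows the plate's top face running up to row ~123, with the darker end face above that. This agrees with a top edge at z≈0.149. The finger pads scale to tips about 25–35 mm behind the TCP, so the jaws shut just above the plate. I'll go lower under contact guard and grip again.

```bash
python3 - <<'E'
from h import *
t=ctrl.current_tool_pos();g=np.array([.5931,.1614,0])+.019*np.array([-.10801,.99415,0])
hit=ctrl.move_l([g[0],g[1],.102],vel=.1,contact_N=6);print(hit,ctrl.current_tool_pos(),ctrl.current_contact_force())
if not hit:
    ctrl.command_gripper(0.0);print(ctrl.current_grip_width()*91,ctrl.current_contact_force(),ctrl.current_wrist_torque())
    b=ctrl.read_camera('side');a=ctrl.read_camera('wrist');print(ctrl.current_tool_pos(),ctrl.current_t())
    cv2.imwrite('pics/w5.png',a)
    cv2.imwrite("pics/s5c.png",cv2.resize(b[140:250,290:410],None,fx=6,fy=5,interpolation=cv2.INTER_CUBIC))
E
```

```text
False [0.59075199 0.18022068 0.10170147] [0.75056174 0.0251704  0.57603125]
9.853994299427749 [ 0.60976715  1.43683733 -0.77545826] [-0.0540727  -0.14276797  0.0679257 ]
[0.5910865  0.1803     0.10198707] 11.5083
```

View pics/s5c.png

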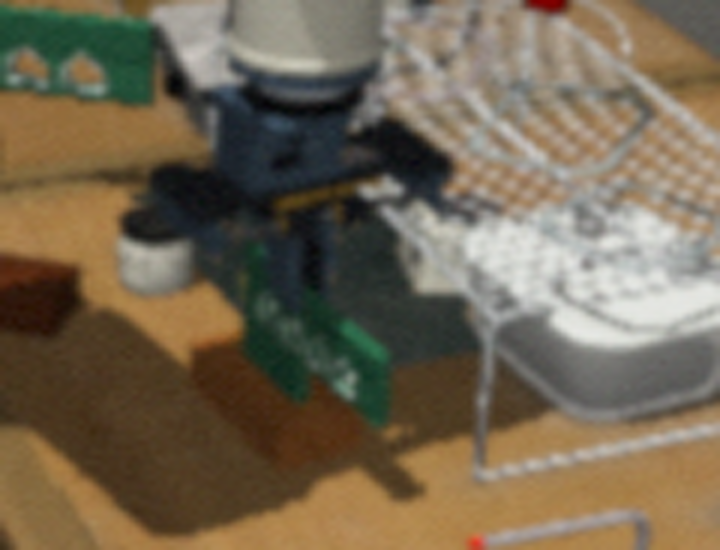

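View pics/w5.png

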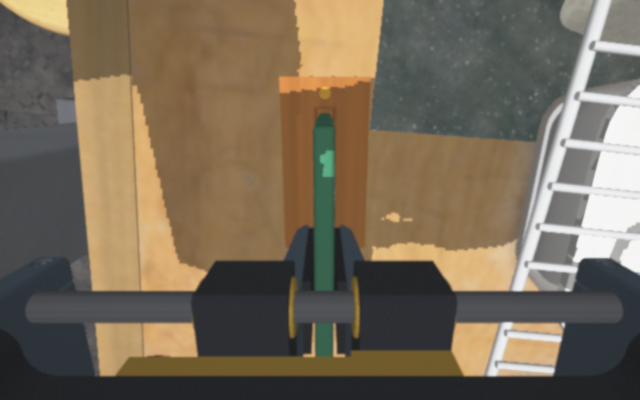

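The grip holds at 9.85 mm, the plate's thickness. I'll lift straight up and check.

```bash
python3 - <<'E'
from h import *
f0=ctrl.current_contact_force()
t=ctrl.current_tool_pos();ctrl.move_l([t[0],t[1],.142],vel=.1)
print(ctrl.current_contact_force(),ctrl.current_grip_width()*91)
ctrl.move_l([t[0],t[1],.225],vel=.2)
print(ctrl.current_contact_force(),ctrl.current_wrist_torque(),ctrl.current_grip_width()*91)
b=ctrl.read_camera('side');a=ctrl.read_camera('wrist');c=ctrl.read_camera('scene');print(ctrl.current_tool_pos(),ctrl.current_t())
cv2.imwrite('pics/w6.png',a);cv2.imwrite('pics/s6.png',b);cv2.imwrite('pics/c6.png',c)
cv2.imwrite("pics/s6c.png",np.hstack([cv2.resize(b[130:220,300:380],None,fx=5,fy=6,interpolation=cv2.INTER_CUBIC),cv2.resize(c[130:220,300:380],None,fx=5,fy=6,interpolation=cv2.INTER_CUBIC)]))
E
```

```text
[ 0.13473114  1.32409677 -2.38100201] 9.697419981484542
[-1.04221706  0.0183423  -3.24488813] [-0.08170696  0.06641685 -0.05483813] 9.902694574094953
[0.5901324  0.18007009 0.22305867] 12.775
```

View pics/s6c.png

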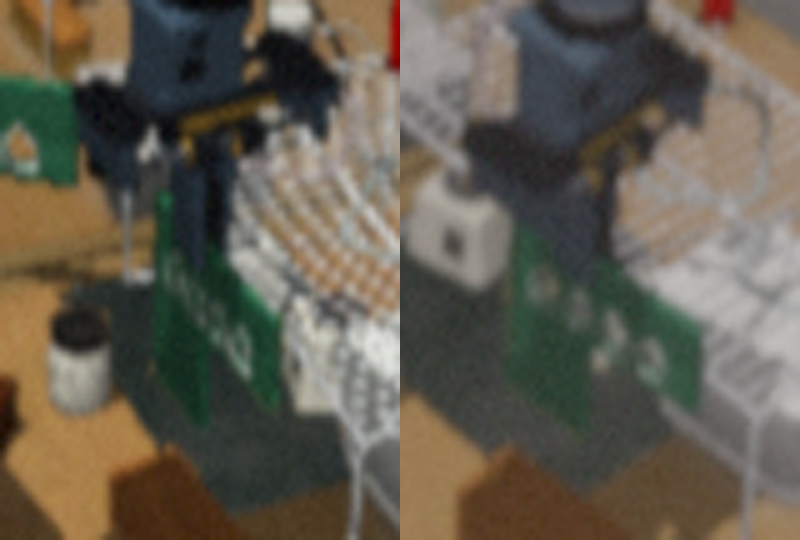

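View pics/w6.png

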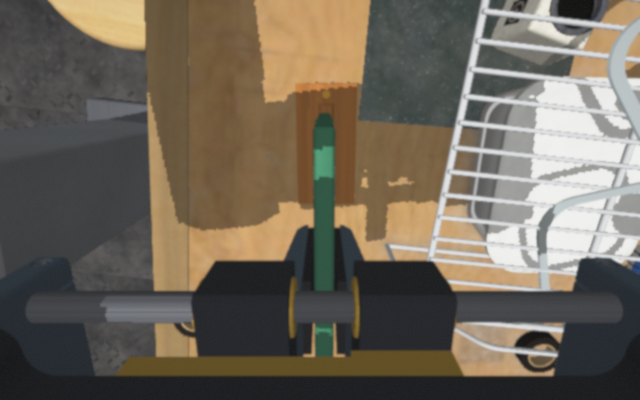

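The plate came up with the grip, at −3.2 N and almost no moment. All four white-outlined holes are visible below the fingers. By area balance the centre of mass is at y≈+19 mm, so I'll use the second hole from the leg end. Next I'll move to a stand-off in front of the peg tip, staying clear of it.

```bash
cat >> h.py <<'E'
PX=np.array([.9994,-.0345,0]);PX/=np.linalg.norm(PX)
RP=np.c_[PX,[0,0,-1],np.cross(PX,[0,0,-1])]
PM=np.array([.5785,-.1805,.190])
E
python3 - <<'E'
from h import *
ctrl.move_l([.50,.08,.235],vel=.25,ori=RP)
pre=PM-PX*.075
ctrl.move_l([pre[0],pre[1],.235],vel=.25)
ctrl.move_l([pre[0],pre[1],.1845],vel=.15)
ctrl.sleep(.3)
t=ctrl.current_tool_pos();b=ctrl.read_camera('side');a=ctrl.read_camera('wrist');c=ctrl.read_camera('scene');print(t,ctrl.current_eef_rot().round(4),ctrl.current_t(),ctrl.current_contact_force())
cv2.imwrite('pics/w7.png',a);cv2.imwrite('pics/s7.png',b);cv2.imwrite('pics/c7.png',c)
q=ctrl.camera_params('side');u=proj(q,np.array(q['pose']),t);print(u)
q=ctrl.camera_params('scene');v=proj(q,np.array(q['pose']),t);print(v)
cv2.imwrite("pics/s7c.png",np.hstack([cv2.resize(im[y-65:y+35,x-30:x+50],None,fx=5,fy=5.5,interpolation=cv2.INTER_CUBIC) for im,(x,y) in ((b,u.astype(int)),(c,v.astype(int)))]))
E
```

```text
[ 0.50392957 -0.17803125  0.18521045] [[ 9.994e-01  4.000e-04  3.450e-02]
 [-3.450e-02 -2.000e-04  9.994e-01]
 [ 4.000e-04 -1.000e+00 -2.000e-04]] 15.5833 [ 0.99263832 -0.42260166 -3.54310569]
[357.28598364 251.59171497]
[389.29795314 254.44221723]
```

View pics/s7c.png

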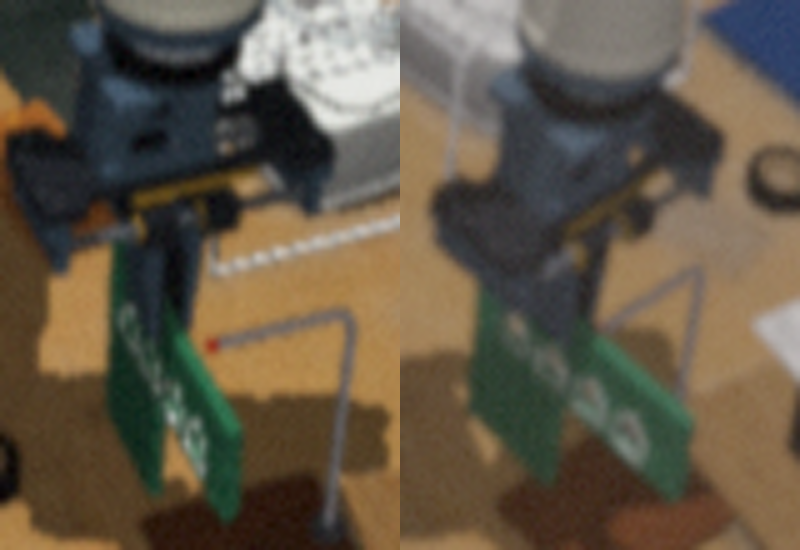

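View pics/w7.png

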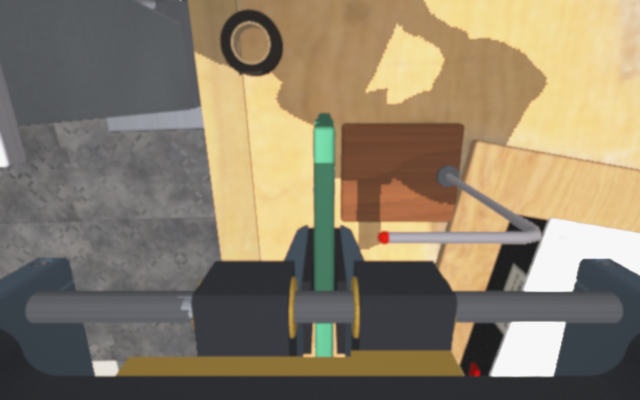

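```bash
python3 - <<'E'
from h import *
t=np.array([0.50392957,-0.17803125,0.18521045]);R=ctrl.current_eef_rot();p=ctrl.camera_params('wrist');T=wT(t,R)
a=cv2.imread('pics/w7.png').astype(int)
red=((a[...,2]>120)&(a[...,2]>a[...,1]*2.2));red[:225]=0;red[250:]=0;yy,xx=np.where(red);k=(xx>370)&(xx<400);print('tip px',xx[k].mean(),yy[k].mean())
tip=onz(ray(p,T,(xx[k].mean(),yy[k].mean())),.19);print('tip',tip,'tool',R.T@(tip-t))
far=onz(ray(p,T,(500,237.5)),.19);d=far-tip;print('peg dir',d/np.linalg.norm(d))
print('leg col324',[(r,tuple(a[r,324])) for r in range(112,130,1)])
for r in (122,123,124): print(r,R.T@(onz(ray(p,T,(324,r)),t[2]+.047)-t))
for n,s,c in [('H3',(173,405),(592,402)),('H4',(195,447),(632,440)),('TR',(243,430),(693,415)),('BR',(230,522),(672,500)),('tip',(212,345),None)]:
    if c is None: continue
    su=(s[0]/5+327,s[1]/5.5+186);cu=((c[0]-400)/5+359,c[1]/5.5+189)
    x,e=tri([sray('side',su),sray('scene',cu)]);print(n,x.round(4),np.round(e,4),(R.T@(x-t)).round(4))
    print('   plane', [ (lambda o,d:(R.T@(o+d*((R[:,0]@(t-o))/(R[:,0]@d))-t)).round(4))(*sray(n2,uv)) for n2,uv in (('side',su),('scene',cu))])
E
```

```text
tip px 383.44117647058823 237.13725490196077
tip [ 0.53930417 -0.17944394  0.19      ] tool [ 0.0354044  -0.00477387 -0.00019065]
peg dir [ 9.99281278e-01 -3.79068234e-02 -3.91294939e-16]
leg col324 [(112, (np.int64(88), np.int64(124), np.int64(145))), (113, (np.int64(80), np.int64(107), np.int64(105))), (114, (np.int64(76), np.int64(95), np.int64(70))), (115, (np.int64(73), np.int64(92), np.int64(58))), (116, (np.int64(73), np.int64(91), np.int64(56))), (117, (np.int64(74), np.int64(93), np.int64(56))), (118, (np.int64(74), np.int64(92), np.int64(56))), (119, (np.int64(74), np.int64(93), np.int64(56))), (120, (np.int64(75), np.int64(93), np.int64(56))), (121, (np.int64(76), np.int64(93), np.int64(56))), (122, (np.int64(77), np.int64(95), np.int64(57))), (123, (np.int64(76), np.int64(93), np.int64(56))), (124, (np.int64(75), np.int64(94), np.int64(57))), (125, (np.int64(81), np.int64(102), np.int64(60))), (126, (np.int64(96), np.int64(123), np.int64(70))), (127, (np.int64(119), np.int64(154), np.int64(86))), (128, (np.int64(137), np.int64(178), np.int64(98))), (129, (np.int64(151), np.int64(196), np.int64(107)))]
122 [-0.00082754 -0.0470118   0.07103522]
123 [-0.0008273  -0.04701173  0.07061007]
124 [-0.00082705 -0.04701166  0.07018424]
H3 [ 0.5001 -0.2168  0.1855] [0.0006 0.0006] [-0.0025 -0.0002 -0.0388]
   plane [array([-0.    ,  0.0037, -0.0342]), array([ 0.    ,  0.0039, -0.0368])]
H4 [ 0.4971 -0.2529  0.1868] [0.001 0.001] [-0.0042 -0.0016 -0.0751]
   plane [array([-0.    ,  0.0053, -0.0673]), array([-0.    ,  0.0051, -0.0719])]
TR [ 0.5101 -0.284   0.2226] [0.0002 0.0002] [ 0.0099 -0.0374 -0.1057]
   plane [array([-0.    , -0.0566, -0.124 ]), array([ 0.    , -0.0491, -0.1128])]
BR [ 0.5083 -0.2813  0.1544] [0.0008 0.0008] [ 0.0079  0.0309 -0.1031]
   plane [array([-0.    ,  0.0128, -0.1183]), array([ 0.    ,  0.0217, -0.1089])]
```

The peg tip is at pixel (383,237), which is tool offset (35.4, −4.8, −0.2) mm, so it is aligned with the hole laterally to within about 2 mm. The hole heights agree within the hole's clearance. I'll raise 2 mm to split the difference, then insert under contact guard.

```bash
python3 - <<'E'
from h import *
t=np.array([0.5039,-.1780,.187])
ctrl.move_l(t,vel=.05)
e=t+PX*.0744
hit=ctrl.move_l(e,vel=.045,contact_N=4)
print(hit,ctrl.current_tool_pos(),ctrl.current_contact_force(),ctrl.current_wrist_torque(),ctrl.current_t())
b=ctrl.read_camera('side');a=ctrl.read_camera('wrist');c=ctrl.read_camera('scene')
cv2.imwrite('pics/w8.png',a)
cv2.imwrite("pics/s8c.png",np.hstack([cv2.resize(im[y-65:y+35,x-40:x+40],None,fx=5,fy=5.5,interpolation=cv2.INTER_CUBIC) for im,(x,y) in ((b,(378,246)),(c,(408,244)))]))
E
```

```text
False [ 0.57806573 -0.18057688  0.18703744] [-0.3938768   0.27882655 -1.54028432] [-0.0892642   0.06746934 -0.031686  ] 17.6333
```

View pics/s8c.png

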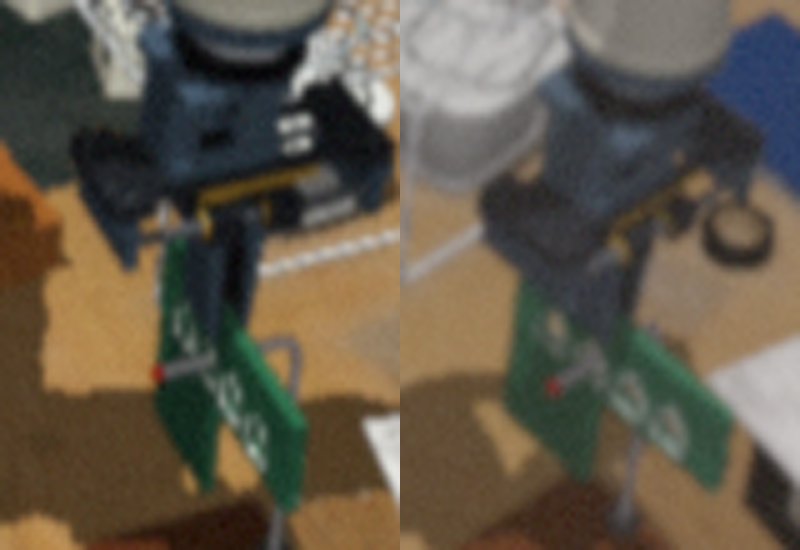

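View pics/w8.png

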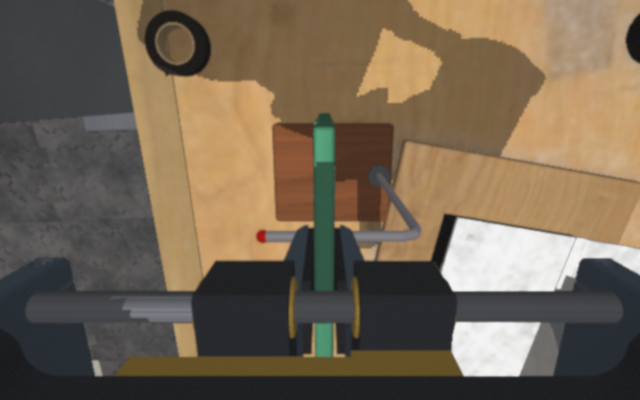

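The red tip, at (157,375) in the left crop and (552,387) in the right, is on the near side of the plate. The peg enters the second hole from the leg end, and holes 1, 3 and 4 are free. I'll lower until the peg takes the weight.

```bash
python3 - <<'E'
from h import *
t=ctrl.current_tool_pos()
hit=ctrl.move_l([t[0],t[1],t[2]-.016],vel=.015,contact_N=2.5)
ctrl.sleep(.2)
print(hit,ctrl.current_tool_pos(),ctrl.current_contact_force(),ctrl.current_wrist_torque(),ctrl.current_t())
b=ctrl.read_camera('side');c=ctrl.read_camera('scene')
cv2.imwrite("pics/s9c.png",np.hstack([cv2.resize(im[y-65:y+35,x-40:x+40],None,fx=5,fy=5.5,interpolation=cv2.INTER_CUBIC) for im,(x,y) in ((b,(378,246)),(c,(408,244)))]))
E
```

```text
True [ 0.57811774 -0.18027755  0.17667529] [0.97014426 2.11287783 5.54096754] [ 0.32215095 -0.23210236 -0.02516309] 18.6833
```

View pics/s9c.png

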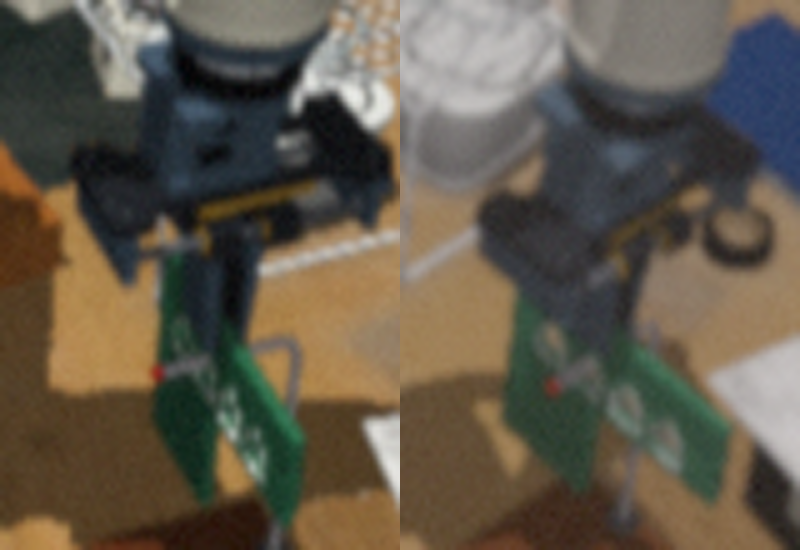

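The peg now carries the load, at the expected height. The 2 N sideways force means one roof flank touches first. I'll shift 1.2 mm and re-seat before letting go.

```bash
python3 - <<'E'
from h import *
t=ctrl.current_tool_pos()
ctrl.move_l([t[0],t[1],t[2]+.002],vel=.03);print(ctrl.current_contact_force())
ctrl.move_l([t[0],t[1]+.0013,t[2]+.002],vel=.02)
hit=ctrl.move_l([t[0],t[1]+.0013,t[2]-.003],vel=.01,contact_N=2.0)
ctrl.sleep(.2)
print(hit,ctrl.current_tool_pos(),ctrl.current_contact_force(),ctrl.current_wrist_torque(),ctrl.current_t())
E
```

```text
[-0.06151734 -0.64764564 -3.05523576]
True [ 0.57820478 -0.17912277  0.17566578] [-0.232615   -0.03324278  4.93186188] [-0.15070853  0.05779388 -0.06451598] 19.8583
```

```bash
python3 - <<'E'
from h import *
ctrl.command_gripper(1.0)
print(ctrl.current_grip_width(),ctrl.current_contact_force(),ctrl.current_t())
t=ctrl.current_tool_pos();ctrl.move_l([t[0],t[1],.32],vel=.12)
R=ctrl.current_eef_rot();pos=ctrl.current_tool_pos()
a=ctrl.read_camera('wrist');b=ctrl.read_camera('side');c=ctrl.read_camera('scene');print(pos,ctrl.current_t())
np.savez('w10.npz',pos=pos,rot=R)
cv2.imwrite('pics/w10.png',a);cv2.imwrite('pics/s10.png',b);cv2.imwrite('pics/c10.png',c)
cv2.imwrite("pics/s10c.png",np.hstack([cv2.resize(im[y-50:y+50,x-40:x+40],None,fx=5,fy=5.5,interpolation=cv2.INTER_CUBIC) for im,(x,y) in ((b,(378,246)),(c,(408,244)))]))
E
```

```text
1.0006752861021475 [ 0.4045341  -0.43312278 -0.13559408] 21.1333
[ 0.57733031 -0.17867414  0.31924871] 22.6417
```

View pics/s10c.png

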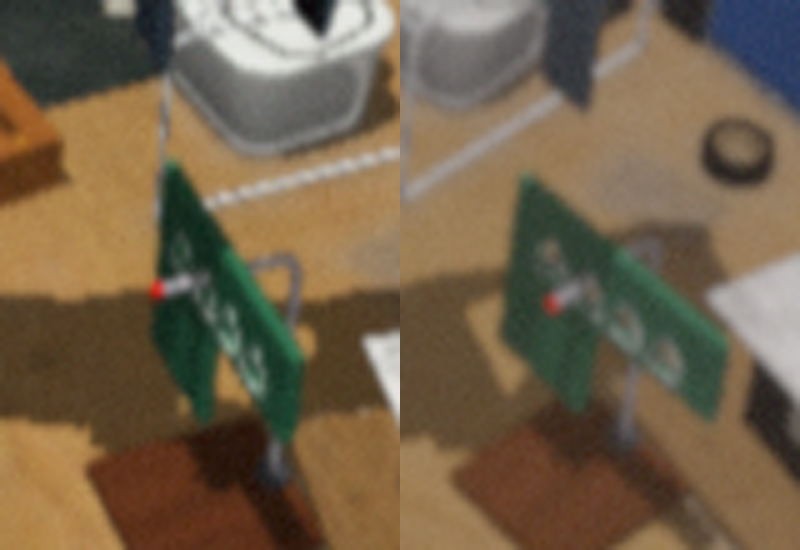

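View pics/w10.png

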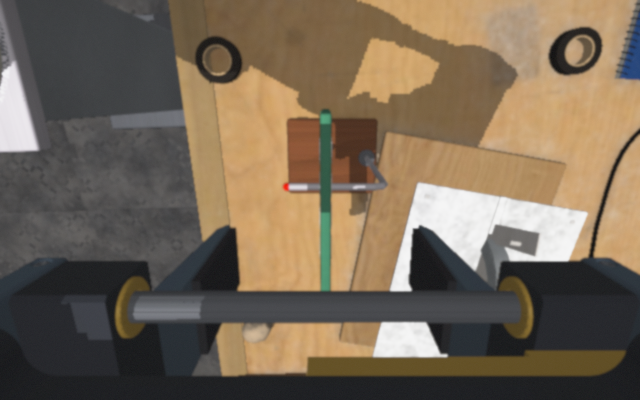

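```bash
python3 - <<'E'
from h import *
ctrl.sleep(1.0)
b2=ctrl.read_camera('side');c2=ctrl.read_camera('scene');a2=ctrl.read_camera('wrist')
for n,x,(r0,r1,c0,c1) in (('s10',b2,(200,300,335,420)),('c10',c2,(200,300,365,450)),('w10',a2,(100,225,270,400))):
    o=cv2.imread(f'pics/{n}.png')
    g=lambda i:(cv2.GaussianBlur(i,(0,0),1.5)[r0:r1,c0:c1].astype(np.float32).mean(2))
    print(n,'shift',cv2.phaseCorrelate(g(o),g(x)),'maxdiff',np.abs(g(o)-g(x)).max())
z=np.load('w10.npz');p=ctrl.camera_params('wrist');T=wT(z['pos'],z['rot'])
tip=onz(ray(p,T,(287.5,187)),.19);pl=onz(ray(p,T,(326,187)),.223);print('tip',tip,'plate',pl,'along peg from tip',(pl-tip)@PX)
# corners (crop): side TL(168,163) TR(303,358) ; scene TL(525,178) TR(728,347)
S=lambda q:(q[0]/5+338,q[1]/5.5+196);C=lambda q:((q[0]-400)/5+368,q[1]/5.5+194)
for n,s,c in (('TL',(168,163),(525,178)),('TR',(303,358),(728,347))):
    print(n,tri([sray('side',S(s)),sray('scene',C(c))]))
print(ctrl.current_t())
E
```

```text
s10 shift ((-0.016621242201878772, -0.04843509831714243), 0.9858945772382948) maxdiff 7.3333435
c10 shift ((-0.018965582100840095, -0.04007566513054428), 0.9874129248725043) maxdiff 4.3333282
w10 shift ((0.037105859697859955, 0.2787722637649708), 0.8921599695276331) maxdiff 22.0
tip [ 0.54053028 -0.17998851  0.19      ] plate [ 0.57829513 -0.17293341  0.223     ] along peg from tip 0.03749896776382467
TL (array([ 0.57999486, -0.11630603,  0.21946129]), [np.float64(0.0010284983092610947), np.float64(0.0010284983092610311)])
TR (array([ 0.58273723, -0.28693751,  0.21192093]), [np.float64(0.0014974551721115028), np.float64(0.001497455172111617)])
23.7917
```

```bash
python3 - <<'E'
from h import *
py=RP[:,2]
for n,f,(r0,r1,c0,c1) in (('side','s10',(215,290,362,402)),('scene','c10',(218,285,386,435))):
    im=cv2.resize(cv2.imread(f'pics/{f}.png')[r0:r1,c0:c1],None,fx=8,fy=8,interpolation=cv2.INTER_CUBIC).astype(int)
    m=((im[...,1]>im[...,2]+12)&(im[...,1]>im[...,0]+6)).astype(np.uint8)
    m=cv2.morphologyEx(m,cv2.MORPH_OPEN,np.ones((9,9)))
    k,l,st,_=cv2.connectedComponentsWithStats(m);i=1+np.argmax(st[1:,4]);m=l==i
    x0,w=st[i,0],st[i,2]
    cs=np.arange(x0+int(.12*w),x0+int(.9*w));top=np.array([np.where(m[:,c])[0].min() for c in cs])
    f1=np.polyfit(cs,top,1);res=top-np.polyval(f1,cs);k=np.abs(res)<8;f1=np.polyfit(cs[k],top[k],1)
    P=[]
    for c in (cs[0],cs[-1]):
        o,d=sray(n,((c+.5)/8-.5+c0,(np.polyval(f1,c)+.5)/8-.5+r0))
        q=PM+PX*.005;P.append(o+d*((q-o)@PX)/(d@PX))
    e=P[0]-P[1];print(n,np.round(P,4).tolist(),'tilt deg',np.degrees(np.arctan2(e[2],e@py)),'resid px',res[k].std()/8,k.mean())
E
```

```text
side [[0.586, -0.1084, 0.2138], [0.5804, -0.269, 0.2238]] tilt deg -3.5508868120068744 resid px 0.39816827010370603 0.967741935483871
scene [[0.5856, -0.1191, 0.2096], [0.5806, -0.2655, 0.2229]] tilt deg -5.188576094964852 resid px 0.510824518508366 0.9448529411764706
```

The two fixed-camera tilt estimates disagree: +2.4° triangulated, −3.5° and −5.2° on an assumed plane. A plane yaw error could explain this. A better check is the difference between s9, held level in the gripper, and s10, hanging, at the leg end and at the bar end.

```bash
python3 - <<'E'
from h import *
s9=cv2.imread('pics/s9c.png').astype(np.float32);s10=cv2.imread('pics/s10c.png').astype(np.float32)
G=lambda i:cv2.GaussianBlur(i[...,1]-i[...,2],(0,0),3)
A,B=G(s9),G(s10)
# s10 row = s9 row - 82.5
for n,(x0,x1,y0,y1) in {'side leg foot':(150,225,440,515),'side bar end low':(250,320,470,530),'side bar end top':(260,320,385,450),'scene leg foot':(500,605,430,500),'scene bar end low':(670,740,450,515),'scene bar end top':(680,750,380,450)}.items():
    t=A[y0:y1,x0:x1];yy=int(y0-82);s=B[yy-30:yy+(y1-y0)+30,x0-25:x1+25]
    r=cv2.matchTemplate(s,t,cv2.TM_CCOEFF_NORMED);_,v,_,loc=cv2.minMaxLoc(r)
    print(n,'dx px',(loc[0]-25)/5,'dy px',(loc[1]-30-.5+1)/5.5,round(v,3))
E
```

```text
side leg foot dx px -0.2 dy px -0.2727272727272727 0.992
side bar end low dx px -0.2 dy px 0.09090909090909091 0.998
side bar end top dx px -1.0 dy px -1.3636363636363635 0.967
scene leg foot dx px -0.4 dy px 0.2727272727272727 0.995
scene bar end low dx px -0.4 dy px 0.09090909090909091 0.997
scene bar end top dx px -0.4 dy px -0.45454545454545453 0.986
```

```bash
python3 - <<'E'
from h import *
print(ctrl.current_contact_force(),ctrl.current_t());ctrl.sign_off()
E
```

```text
[ 0.47669999 -0.35285826 -0.32270627] 23.7917
the job is handed in; nothing more can be done
```

The smaller green plate is hanging on the peg of the drying stand, and I handed the job in at 23.8 s. It measured about 182 mm long, against 236 mm for the look-alike. It hangs by the hole at y = +19 mm, the second from the leg end, which lies over its centre of mass.

**Grasp:** The first grip closed on nothing, because the fingertips sat 20–35 mm behind the stated TCP by my pictures. I went 23 mm lower and the grip then held at 9.9 mm, the plate's thickness.

**Hanging:** I lowered the plate onto the peg until it took the load, then re-seated it 1.3 mm sideways to remove a 2 N side force. Then I let go and moved clear.

**Last checks:**
- **Position along the peg:** the plate is about 37.5 mm from the tip, against 39 mm for half-way.
- **Stillness:** over one second the pictures from the two fixed cameras shifted by less than 0.05 px. The wrist picture shifted 0.28 px, probably the arm settling.
- **Robot clear:** force on the tool was under 1 N.
- **Level:** the direct tilt estimates disagreed (+2.4°, −3.5° and −5.2°), so they were too noisy to trust. Compared with the picture taken while it was gripped upright, four of the six points on the plate matched to within about 0.3 px vertically, or roughly half a degree. The two patches on the top edge matched less well, at −0.5 and −1.4 px. I take the plate to be level, but there is no precise measurement of it.

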